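Lay the tilting tray rest flat

TASK

The tilting tray rest on the bakery table is propped up by its ratchet and has to lie flat for the next tray. With the fingertips, press the pawl's thumb plate down until the pawl tips over and stays clear of the ratchet wheel, then push the free edge of the board down, without slamming it, until the board lies flat on its stand. Leave the pawl thrown free, do not raise the board or pick anything up, leave the other things on the table where they are, and finish clear of the rest.

Things in the scene. Friction and masses are not known exactly. Their poses are not given: they have to be found in the camera images.
- rest_hinge (a point): point on the hinge axis of the tilting tray rest, at mid-width, 60 mm above the table. Its x points level from the hinge towards the board's free edge, y along the hinge axis, z up. The grey steel stand (270 x 218 mm, rails 50 mm high) is fixed to the table. The ratchet wheel (96 mm across, on the hinge axis) and the pawl are on the -y side, 119 mm from mid-width.
- board (a joint): angle of the board above level, rad: 0 = flat on the stand (its stop); grows as the free edge rises; starts between 0.75 and 0.93. The hinge has friction: the board stays at any angle and does not fall. Once the pawl is free, 2 to 6 N at the free edge pushes it down. With the pawl in the teeth it stops at about 0.7.
- board_edge (a point): point on the upper face of the wooden board (186 mm wide along y, 12 mm thick), mid-width, near its free edge, which lies 19 mm farther out. Its z is the face's normal, its x points along the board to the free edge. Push here. It moves on an arc; in rest_hinge's axes, at board angle a, x = 0.185 cos a - 0.012 sin a, z = 0.185 sin a + 0.012 cos a from rest_hinge (72 mm over the table when flat).
- pawl (a joint): angle of the pawl, rad: 0 to 0.2 = hook down in or on the wheel's teeth; clear of them above 0.22; tips over its balance point at about 0.36; stop at 0.66 = thrown free, where its own weight keeps it. It turns about a level axis parallel to the hinge, 62 mm from the thumb plate's centre towards the wheel.
- thumb_plate (a point): centre of the upper face of the pawl's thumb plate (dark steel, 28 x 32 mm), at the pawl's end away from the wheel, 82 to 92 mm above the table while the hook is down. Pressed straight down (under 3 N) it sinks to 54 mm and tilts 0.66 rad. The pawl's round weight (28 mm across) rises 40 mm above the plate, near side 59 mm off towards the wheel, 35 mm when thrown.
- cake_ring: steel cake ring, 72 mm across, 45 mm high, stands beside the rest near the hinge; bystander, leave alone; origin at the centre of its underside
- jar: glass jar with steel cap, 68 mm across, 100 mm high, stands beside the wheel side of the rest; bystander; origin at the centre of its underside
- brush: pastry brush, 200 mm long, lying; bystander; origin under its middle
- spatula: palette knife, 240 mm long, lying; bystander; origin under its middle
- mug: blue mug, 80 mm across, 90 mm high; bystander; origin at the centre of its underside
- tin: tin can, 72 mm across, 110 mm high; bystander; origin at the centre of its underside
- bowl: white bowl, 110 mm across, 60 mm high; bystander; origin at the centre of its underside

How it is judged (in metres and radians):
On the way, in this order (a step that is already met when the one before it is completed fails the run):
1. the pawl is thrown free while the board is still up (value of joint each of pawl, board above 0.5 rad), for 0.1 s.
2. the board lies flat (value of joint board below 0.04 rad), for 0.2 s.
At the end, for the whole second after the job is handed in: the board lies within 0.04 rad (about 8 mm at its edge) of flat and is at rest, and the pawl still stands thrown free (above 0.5 rad) (value of joint board below 0.04 rad and value of joint pawl above 0.5 rad and velocity of joint board between -0.05 and 0.05 rad/s); the robot touches nothing.
It fails at once if the board was slammed down (faster than 1.5 rad/s) (velocity of joint board below -1.5 rad/s).
It fails at once if the board was raised instead of lowered (past 1.05 rad) (value of joint board above 1.05 rad).
It fails at once if the board was forced down with the pawl in the teeth (value of joint pawl below 0.2 rad and value of joint board below 0.55 rad).
It fails at once if a bystander was moved by more than 30 mm or lifted (distance of any of cake_ring, jar, brush, spatula, mug, tin, bowl from where it was at the start of the episode above 0.03 m).
It also fails if it takes over 48 s, if anything falls off the work surface, if the arm or the gripper's body presses on something with over 40 N, if the wrist force passes 120 N, or if a joint passes its speed limit or range.

ROBOT

A 6-joint arm with a two-finger parallel gripper is mounted at the origin on the work surface. World frame = base frame: x ahead of the robot, y to its left, z up, the work surface at z = 0. Lengths are in m, angles in degrees, forces in N, time in s.
With the tool pointing down it reaches from about 0.275 to 0.75 m from the base axis. Payload 10.2 kg.
Tool frame: the origin (TCP) lies at the very end of the fingers, on their centre line; the grasp point (between the pads) lies 19 mm behind it (manip.hold_point_z is the z of the grasp point in the tool frame, in m); z points along the fingers, y is the line along which they close (so a half turn about z gives the same grasp; the last joint's range is limited). The gripper opens to 88 mm and grips with 3 to 60 N. Pads are 18 mm wide; open, the fingers measure 123 mm over their backs; the gripper's body (75 mm by 187 mm) begins 45 mm behind the grasp point.
Start: joints at [-89.404, 17.928, 85.812, -0, 76.261, -12.8], TCP at [0.122, -0.511, 0.209] pointing down, gripper open.
Joint ranges: [-168.41, 168.41], [-55.51, 124.54], [10.69, 146.95], [-70.63, 250.63], [1, 178], [-165.06, 165.06]. Speed limits (degrees/s): [136.94, 136.94, 172.46, 180, 180, 180].

INTERFACE

Orientations are given as a 3x3 rotation matrix whose columns are the frame's x, y, z axes.
In Python, from cell import manip gives the robot as it stands.
- The arm moves only by the tool jog_arm, never from a script. Its argument "series" is text: rows parted by semicolons, each of 7 numbers parted by spaces: the shift along the world's x, y, z in m, then the turn, a rotation vector about the world's x, y, z in rad, then the gripper command: -1 is shut, 1 is fully open, values between are in proportion. In form: dx dy dz rx ry rz grip; .... A call has 1 to 5 rows; each row shifts and turns the commanded pose from where the row before left it; what a row does not reach is not made up. A row lasts 1/10 s, in which the tool goes at most 50 mm and 8.59 degrees, less where a joint would pass 70% of its speed; a pose out of reach is approached as far as the arm can. A call is refused whole if a number of a shift passes 0.05 or a number of a turn 0.15, either way. A call with a gripper value outside its range is refused whole. The fingers move at their own pace and stop on an object; "force" is the grip in N (left out, the last holds). Time passes only in rows, so rows that do not move let the fingers close. It gives the time, the measured TCP pose, the force, the opening and the grip force at its end, in the units of the state.
- manip.read_state(): the state, without advancing time (a new reading comes with each control period).
- manip.snapshot(name): name is "scene" or "top" or "wrist"; returns a dict with "pixels" (480x640x3 uint8, red, green, blue), "fov_y" (degrees; the focal length in pixels is half the picture's height over the tangent of half this angle, whatever the lens; pixels are square), "cx", "cy" (the principal point, pixels), "world_from_camera" (4x4, takes a point from camera to world coordinates); the wrist camera has in their place "tool_from_camera" (4x4, takes a point from camera to tool coordinates, whose origin is the TCP and whose axes are the flange's). Camera axes: x right, y up, looking along -z (the intrinsics and any distortion apply to the point x, -y, -z); pixel columns grow to the right and rows downward; lengths in m; the calibration is good to about 2 mm. A picture is of the moment at which its call begins: read the wrist's pose just before it. There is no depth.
- manip.close_job(): hands the job in; it is judged then, once.
Trained networks look in the newest picture that a camera, given by its name, has taken for a name from the list of things; names that differ only in an ending like _2 or _b are one class to them, and where a whole thing is asked for, a point or a joint stands for the part that bears it (a point fixed in the world has none). Each returns a list of dicts, best first, with "conf" (0 to 1); they miss things now and then, are a little off and sometimes report something else, mostly with a low value. They report only what shows in the picture. A call takes as long as a camera call.
- manip.masks_of(label, camera): "pixels" (480x640 bool, what is visible of it) and "rect" ([centre column, centre row, width, height] in pixels, round what is visible of it).
- manip.tip_of(label, camera): "point" ([column, row] in pixels: a listed point, or the origin of a listed thing).
The state is a dict: "time_s": time; "joint_pos": joint angles; "qd": joint speeds; "tau": joint torques, N m; "ee_pos": TCP position; "tool_rot": TCP orientation; "ft_force": force on the tool from outside, world axes, zero at the start; "ft_torque": the same for the moment, N m; "finger_gap": finger opening in m; "gripper_force": force on a finger pad.
Only numpy, scipy, OpenCV 4.12 (cv2) and the standard library are available. Lean on these libraries where they do the work, as an engineer would, in place of code of your own. Each camera call takes 0.05 s, during which the arm holds its last target. There are 200 camera calls.

## Working session

There is one attempt and no reset: what is moved stays moved. The work goes in short steps, Python scripts to look and compute and a tool call to move; the robot and the scene stay as the last step left them, time stands still between calls to the robot, and variables do not carry over. Pictures are saved under pics/ and viewed, at most 13 in all, crops included, and the job is handed in when it is done.

Besides the shell and the picture viewer there is one more tool, called after "Request:" in YAML: its name, and indented under it one key for each argument. jog_arm: Moves the arm, as the interface text tells. Its arguments: {"type":"object","properties":{"series":{"type":"string"},"force":{"type":"number"}},"required":["series"]}

```bash
mkdir -p pics; cat > h.py <<'E'
import numpy as np, cv2
from cell import manip
def snap(c):
    s=manip.snapshot(c); cv2.imwrite(f"pics/{c}_{manip.read_state()['time_s']:.2f}.png",s['pixels'][:,:,::-1]); return s
def P(s):
    T=np.array(s['world_from_camera']); f=240/np.tan(np.radians(s['fov_y'])/2)
    K=np.array([[f,0,s['cx']],[0,f,s['cy']],[0,0,1]])
    return T,K
def ray(s,p):
    T,K=P(s); d=np.linalg.inv(K)@[p[0],p[1],1]; d=T[:3,:3]@(d*[1,-1,-1]); return T[:3,3],d/np.linalg.norm(d)
def tri(rs):
    A=sum(np.eye(3)-np.outer(d,d) for o,d in rs); b=sum((np.eye(3)-np.outer(d,d))@o for o,d in rs)
    x=np.linalg.solve(A,b); return x,[np.linalg.norm((np.eye(3)-np.outer(d,d))@(x-o)) for o,d in rs]
def atz(r,z):
    o,d=r; return o+d*(z-o[2])/d[2]
E
python3 - <<'E'
from h import *
S={c:snap(c) for c in('scene','top')}
print([k for k in S['top'] if k!='pixels'],S['top']['fov_y'],[s['world_from_camera'][:3] if 0 else np.round(np.array(s['world_from_camera'])[:3,3],3) for s in S.values()])
for n in 'rest_hinge board_edge thumb_plate cake_ring jar brush spatula mug tin bowl'.split():
    rs=[]
    for c in S:
        r=manip.tip_of(n,c)
        print(n,c,[(np.round(q['point']),round(q['conf'],2)) for q in r[:2]])
        if r: rs.append(ray(S[c],r[0]['point']))
    if len(rs)==2:
        x,e=tri(rs); print('  ',x.round(4),np.round(e,4))
E
ls pics
```

```text
['fov_y', 'cx', 'cy', 'world_from_camera'] 51.665587288435255 [array([1.168, 0.497, 1.338]), array([0.253, 0.025, 1.467])]
rest_hinge scene [(array([260., 210.]), 0.88)]
rest_hinge top [(array([392., 248.]), 0.85)]
   [ 0.5071 -0.1764  0.0548] [0.004 0.004]
board_edge scene [(array([291., 197.]), 0.81)]
board_edge top [(array([352., 237.]), 0.98), (array([484., 212.]), 0.29)]
   [ 0.5077 -0.0536  0.2064] [0.0008 0.0008]
thumb_plate scene [(array([199., 208.]), 0.85)]
thumb_plate top [(array([434., 206.]), 0.6)]
   [ 0.6198 -0.2889  0.1063] [0.0017 0.0017]
cake_ring scene [(array([244., 190.]), 0.95)]
cake_ring top [(array([427., 277.]), 0.48)]
   [ 0.4356 -0.2969 -0.0192] [0.0026 0.0026]
jar scene [(array([237., 286.]), 0.87), (array([244., 139.]), 0.54)]
jar top [(array([366., 188.]), 0.88)]
   [ 0.7063 -0.1078 -0.0128] [0.0026 0.0026]
brush scene [(array([242., 139.]), 0.56)]
brush top [(array([473., 327.]), 0.77)]
   [ 0.2874 -0.4249 -0.0038] [0.0008 0.0008]
spatula scene [(array([495., 310.]), 0.73)]
spatula top [(array([165., 282.]), 0.69)]
   [0.3948 0.4904 0.0041] [0.0082 0.0082]
mug scene [(array([447., 369.]), 0.88), (array([158., 205.]), 0.15)]
mug top [(array([174., 214.]), 0.75)]
   [0.6052 0.4697 0.0121] [0.0001 0.0001]
tin scene [(array([160., 204.]), 0.87), (array([237., 286.]), 0.4)]
tin top [(array([483., 212.]), 0.79)]
   [ 0.6306 -0.4579  0.0108] [0.0037 0.0037]
bowl scene [(array([188., 169.]), 0.9)]
bowl top [(array([490., 261.]), 0.91)]
   [ 0.4832 -0.4762  0.0091] [0.0017 0.0017]
scene_0.05.png
top_0.10.png
```

```bash
python3 -c "
import cv2
a=cv2.imread('pics/scene_0.05.png')[130:330,120:360];b=cv2.imread('pics/top_0.10.png')[150:350,300:540]
cv2.imwrite('pics/c1.png',cv2.resize(cv2.vconcat([a,b]),None,fx=1.5*1,fy=1.5,interpolation=2))
cv2.imwrite('pics/cs.png',cv2.resize(a,None,fx=3,fy=3,interpolation=2))
cv2.imwrite('pics/ct.png',cv2.resize(b,None,fx=3,fy=3,interpolation=2))"
```

```text
(no output)
```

View pics/cs.png

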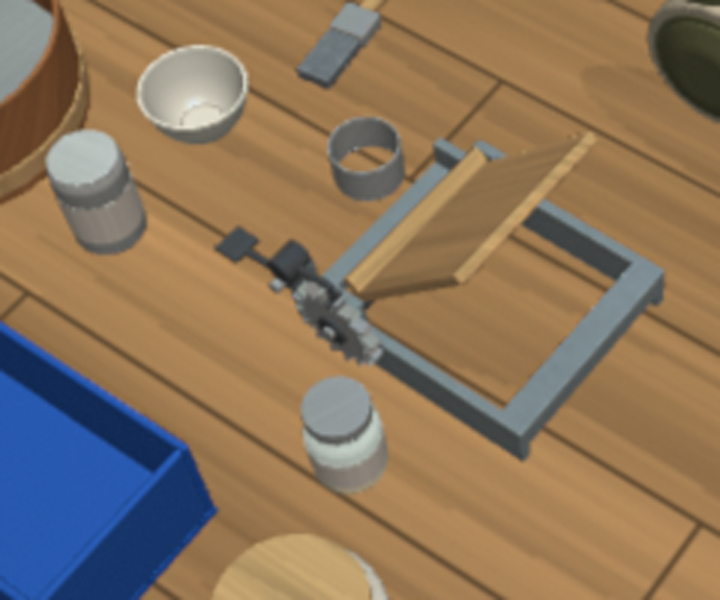

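View pics/ct.png

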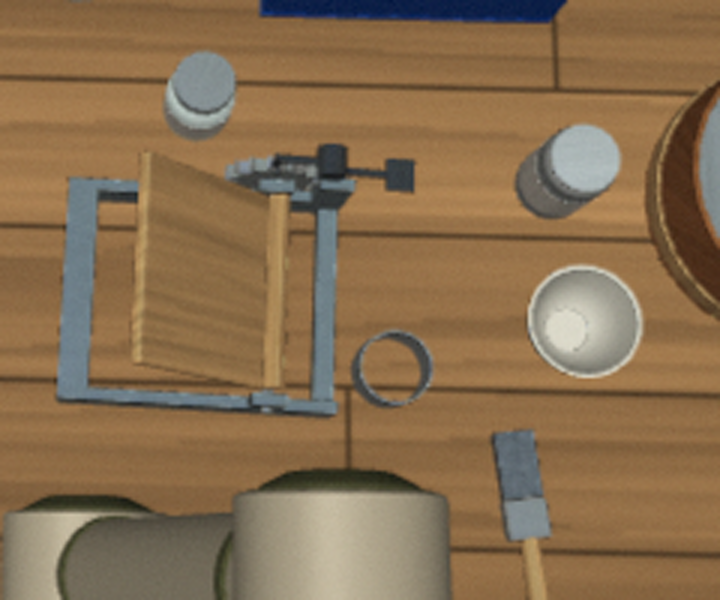

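```bash
python3 - <<'E'
from h import *
S={c:manip.snapshot(c) for c in('scene','top')}
c=lambda u,v:(300+u/3,150+v/3)
for p in[(58,400),(68,178),(335,413)]: print('stand',atz(ray(S['top'],c(*p)),.05).round(4))
c2=lambda u,v:(120+u/3,130+v/3)
for p in[(522,434),(663,270)]: print('stand scene',atz(ray(S['scene'],c2(*p)),.05).round(4))
rs=[]
for k in S:
    for n in('thumb_plate','pawl'):
        m=manip.masks_of(n,k)
        for q in m[:2]: print(k,n,np.round(q['rect']),round(q['conf'],2),q['pixels'].sum())
rs=[ray(S['scene'],c2(237,243)),ray(S['top'],c(399,175))]
print('plate',tri(rs),[atz(r,.087).round(4) for r in rs])
for k in S:
  for n in('thumb_plate','rest_hinge'):
    r=manip.tip_of(n,k); z=.087 if n[0]=='t' else .06
    if r: print(k,n,np.round(r[0]['point'],1),atz(ray(S[k],r[0]['point']),z).round(4))
s=manip.read_state(); print(s['tool_rot'],s['ee_pos'],s['time_s'])
E
```

```text
stand [0.4007 0.0282 0.05  ]
stand [0.6193 0.0236 0.05  ]
stand [ 0.3945 -0.2364  0.05  ]
stand scene [0.6183 0.0243 0.05  ]
stand scene [0.4051 0.0307 0.05  ]
scene thumb_plate [212. 217.  40.  28.] 0.62 292
scene pawl [214. 218.  42.  22.] 0.86 310
top thumb_plate [413. 206.  43.  16.] 0.62 182
top pawl [495. 257.  35.  35.] 0.68 1104
top pawl [415. 205.  45.  18.] 0.66 361
plate (array([ 0.6197522 , -0.29257036,  0.08890983]), [np.float64(0.00040329075400257814), np.float64(0.0004032907540024036)]) [array([ 0.6188, -0.2934,  0.087 ]), array([ 0.6205, -0.2934,  0.087 ])]
scene thumb_plate [196.1 209.2] [ 0.6186 -0.304   0.087 ]
scene rest_hinge [259.8 208.6] [ 0.5054 -0.1746  0.06  ]
top thumb_plate [434.4 207.2] [ 0.6239 -0.2975  0.087 ]
top rest_hinge [389.6 246.8] [ 0.5101 -0.172   0.06  ]
[[ 9.72787643e-01  2.31698513e-01 -3.41428002e-05]
 [ 2.31698514e-01 -9.72787643e-01  2.77908865e-05]
 [-2.67745871e-05 -3.49454671e-05 -9.99999999e-01]] [ 0.12160588 -0.51071967  0.20860742] 1.6
```

Request:
jog_arm:
  series: "0.045 0.02 0.005 0 0 0.13 -1;0.045 0.02 0.005 0 0 0.13 -1;0.045 0.02 0 0 0 0.13 -1;0.045 0.02 0 0 0 0.13 -1;0.045 0.02 0 0 0 0.13 -1"

```text
time_s: 2.1
ee_pos: [0.3483, -0.4097, 0.2188]
tool_rot: [[0.63, 0.776, 0.0], [0.776, -0.63, -0.0], [-0.0, 0.0, -1.0]]
ft_force: [-0.5, -0.7, -0.3]
finger_gap: 0.0502
gripper_force: 0.0
```

Request:
jog_arm:
  series: "0.045 0.02 0 0 0 0.13 -1;0.045 0.02 0 0 0 0.13 -1;0.045 0.02 0 0 0 0.13 -1;0.045 0.02 0 0 0 0.13 -1;0.045 0.02 0 0 0 0.13 -1"

```text
time_s: 2.6
ee_pos: [0.5733, -0.3095, 0.2187]
tool_rot: [[0.032, 1.0, 0.0], [1.0, -0.032, -0.0], [-0.0, 0.0, -1.0]]
ft_force: [0.3, -0.7, -0.2]
finger_gap: 0.0105
gripper_force: 0.0
```

Request:
jog_arm:
  series: "0.048 0.014 0 0.1 0 0.037 -1;0 0 0 0.1 0 0 -1;0 0 0 0.1 0 0 -1;0 0 0 0 0 0 -1"

```text
time_s: 3.0
ee_pos: [0.6175, -0.2992, 0.2164]
tool_rot: [[0.005, 1.0, -0.003], [0.956, -0.004, 0.294], [0.294, -0.004, -0.956]]
ft_force: [-0.3, -0.3, -0.7]
finger_gap: 0.0004
gripper_force: 0.0
```

```bash
python3 - <<'E'
from h import *
st=manip.read_state(); s=snap('wrist')
R=np.eye(4);R[:3,:3]=st['tool_rot'];R[:3,3]=st['ee_pos']
s['world_from_camera']=R@np.array(s['tool_from_camera'])
print(st['ee_pos'],st['time_s'])
for n in('thumb_plate','board_edge'):
  for q in manip.tip_of(n,'wrist')[:2]: print(n,q['point'],q['conf'],atz(ray(s,q['point']),.088))
T,K=P(s)
for X in([.62,-.2935,.088],):
  p=np.linalg.inv(T)@[*X,1]; u=K@(p[:3]*[1,-1,-1]); print('expect px',u[:2]/u[2])
E
ls pics
```

```text
[ 0.61751044 -0.29924482  0.21644898] 3.0
thumb_plate [326.8, 253.2] 0.97 [ 0.62122399 -0.29321805  0.088     ]
expect px [325.52275301 253.49907282]
c1.png
cs.png
ct.png
scene_0.05.png
top_0.10.png
wrist_3.05.png
```

Request:
jog_arm:
  series: "0.003 0.002 -0.04 0 0 0 -1;0 0 -0.04 0 0 0 -1;0 0 -0.02 0 0 0 -1;0 0 -0.01 0 0 0 -1;0 0 0 0 0 0 -1"

```text
time_s: 3.65
ee_pos: [0.621, -0.2947, 0.1087]
tool_rot: [[0.001, 1.0, -0.002], [0.957, -0.0, 0.292], [0.292, -0.003, -0.957]]
ft_force: [-0.2, 0.7, 1.0]
finger_gap: 0.0002
gripper_force: 0.0
```

Request:
jog_arm:
  series: "0 0 -0.008 0 0 0 -1;0 0 -0.008 0 0 0 -1;0 0 -0.008 0 0 0 -1;0 0 -0.008 0 0 0 -1;0 0 0 0 0 0 -1"

```text
time_s: 4.15
ee_pos: [0.6206, -0.295, 0.0752]
tool_rot: [[0.002, 1.0, -0.003], [0.956, -0.001, 0.293], [0.293, -0.004, -0.956]]
ft_force: [0.6, -0.8, -0.2]
finger_gap: 0.0002
gripper_force: 0.0
```

Request:
jog_arm:
  series: "0 0 -0.005 0 0 0 -1;0 0 -0.005 0 0 0 -1;0 0 -0.004 0 0 0 -1;0 0 -0.002 0 0 0 -1;0 0 0 0 0 0 -1"

```text
time_s: 4.65
ee_pos: [0.621, -0.2953, 0.0604]
tool_rot: [[0.002, 1.0, -0.002], [0.956, -0.001, 0.292], [0.292, -0.002, -0.956]]
ft_force: [-0.5, -0.6, 0.6]
finger_gap: 0.0008
gripper_force: 0.1
```

```bash
python3 - <<'E'
from h import *
s=snap('scene');t=snap('top');a=s['pixels'][130:330,120:360];b=t['pixels'][150:350,300:540]
cv2.imwrite('pics/d.png',cv2.resize(cv2.hconcat([a,b])[:,:,::-1],(800,334),interpolation=2))
E
```

```text
(no output)
```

View pics/d.png

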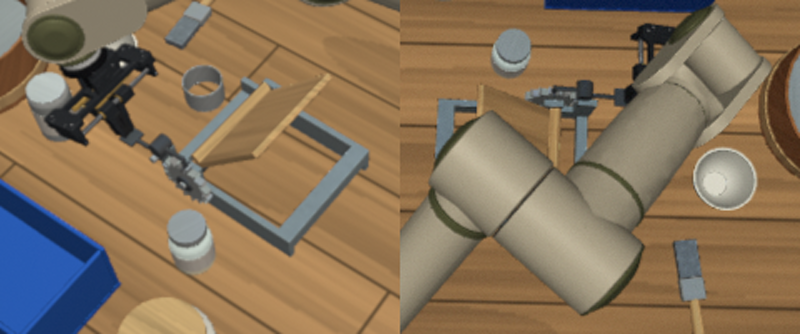

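The fingertips are on the plate and the board is still up. I'll lift off and check the pawl.

Request:
jog_arm:
  series: "0 -0.002 0.01 0 0 0 -1;0 -0.002 0.02 0 0 0 -1;0 0 0.04 0 0 0 -1;0 0 0.045 0 0 0 -1;0 0 0.045 0 0 0 -1"

```text
time_s: 5.25
ee_pos: [0.6207, -0.2993, 0.2236]
tool_rot: [[0.002, 1.0, -0.001], [0.957, -0.001, 0.292], [0.292, -0.001, -0.957]]
ft_force: [-0.1, -0.0, 0.8]
finger_gap: -0.0001
gripper_force: 0.0
```

```bash
python3 - <<'E'
from h import *
st=manip.read_state(); s=snap('wrist')
R=np.eye(4);R[:3,:3]=st['tool_rot'];R[:3,3]=st['ee_pos']
s['world_from_camera']=R@np.array(s['tool_from_camera'])
print(st['ee_pos'])
t=snap('scene')
r=[ray(x,manip.tip_of('thumb_plate',n)[0]['point']) for x,n in((s,'wrist'),(t,'scene'))]
print(tri(r))
a=cv2.resize(t['pixels'][160:260,150:250],(400,400),interpolation=2);b=cv2.resize(s['pixels'],(400,300))
cv2.imwrite('pics/e.png',cv2.hconcat([a[:300],b])[:,:,::-1])
E
```

```text
[ 0.62074891 -0.29927539  0.22355602]
(array([ 0.62218331, -0.29157265,  0.09805957]), [np.float64(0.001387481552181965), np.float64(0.0013874815521821133)])
```

View pics/e.png

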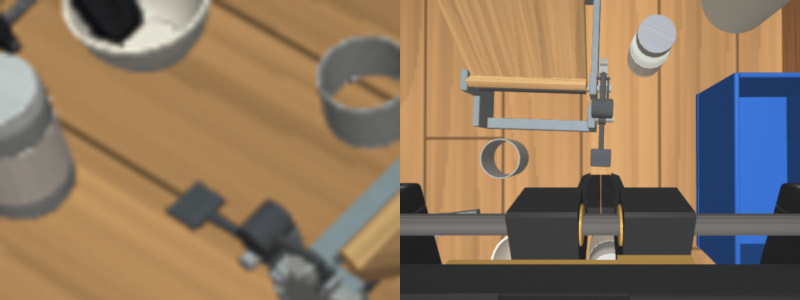

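The plate is back level at the same spot (scene crop 195,205, about pixel 199,211), so the pawl did not tip. I'll press deeper, watching the force.

Request:
jog_arm:
  series: "0 0.004 -0.045 0 0 0 -1;0 0 -0.045 0 0 0 -1;0 0 -0.025 0 0 0 -1;0 0 -0.01 0 0 0 -1;0 0 -0.01 0 0 0 -1"

```text
time_s: 5.95
ee_pos: [0.621, -0.2953, 0.0851]
tool_rot: [[0.002, 1.0, -0.002], [0.956, -0.001, 0.293], [0.293, -0.003, -0.956]]
ft_force: [0.4, 0.5, 1.1]
finger_gap: 0.0
gripper_force: 0.0
```

Request:
jog_arm:
  series: "0 0 -0.008 0 0 0 -1;0 0 -0.008 0 0 0 -1;0 0 -0.008 0 0 0 -1;0 0 -0.004 0 0 0 -1;0 0 0 0 0 0 -1"

```text
time_s: 6.45
ee_pos: [0.6209, -0.2952, 0.0572]
tool_rot: [[0.002, 1.0, -0.002], [0.956, -0.001, 0.293], [0.293, -0.003, -0.956]]
ft_force: [-0.6, -0.2, 0.1]
finger_gap: 0.0006
gripper_force: 0.1
```

Request:
jog_arm:
  series: "0 0 -0.002 0 0 0 -1;0 0 -0.002 0 0 0 -1;0 0 -0.001 0 0 0 -1;0 0 0 0 0 0 -1"

```text
time_s: 6.85
ee_pos: [0.621, -0.2953, 0.0526]
tool_rot: [[0.002, 1.0, -0.002], [0.956, -0.001, 0.292], [0.292, -0.002, -0.956]]
ft_force: [-0.3, 0.1, -0.4]
finger_gap: 0.0003
gripper_force: 0.1
```

```bash
python3 - <<'E'
from h import *
st=manip.read_state(); s=snap('scene');w=snap('wrist')
print(st['ee_pos'],st['ft_force'],st['ft_torque'])
a=cv2.resize(s['pixels'][175:250,150:250],(400,300),interpolation=2);b=cv2.resize(w['pixels'][0:240,160:480],(400,300))
cv2.imwrite('pics/f.png',cv2.hconcat([a,b])[:,:,::-1])
E
```

```text
[ 0.62102319 -0.29533953  0.05259142] [-0.25422786  0.0961258  -0.42424677] [-0.17911699 -0.0917602   0.03061753]
```

View pics/f.png

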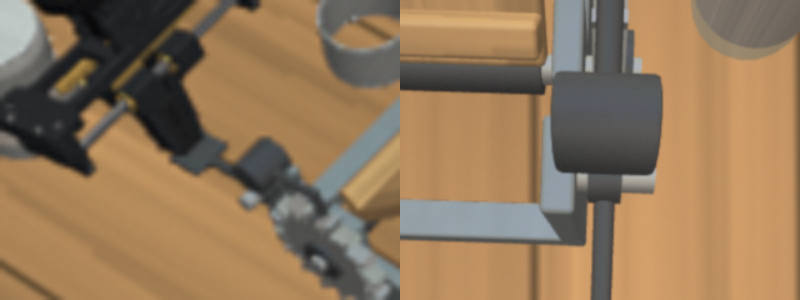

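```bash
python3 - <<'E'
from h import *
st=manip.read_state(); s=snap('scene');w=snap('wrist')
R=np.eye(4);R[:3,:3]=st['tool_rot'];R[:3,3]=st['ee_pos']
w['world_from_camera']=R@np.array(w['tool_from_camera'])
rs=[]
for n,v in(('scene',s),('wrist',w)):
    T,K=P(v); f=lambda X:(lambda u:u[:2]/u[2])(K@((np.linalg.inv(T)@[*X,1])[:3]*[1,-1,-1]))
    print(n,'tcp',f(st['ee_pos']),'plate up',f([.62,-.2935,.088]),'plate dn',f([.62,-.2935,.054]),T[:3,3])
    q=manip.tip_of('thumb_plate',n); print(q[:1])
    if n=='scene':
        im=np.ascontiguousarray(v['pixels'][:,:,::-1]); x,y=150,180
        im=cv2.resize(im[y:y+60,x:x+80],(800,600),interpolation=cv2.INTER_CUBIC)
        for X,c in((st['ee_pos'],(0,0,255)),([.62,-.2935,.088],(0,255,0)),([.62,-.2935,.054],(255,0,0))):
            p=(f(X)-[x,y])*10; cv2.circle(im,tuple(int(a) for a in p),6,c,-1)
        cv2.imwrite('pics/g.png',im)
E
```

```text
scene tcp [200.22856821 218.40767448] plate up [198.59832122 211.06489255] plate dn [200.90527691 218.20216743] [1.167892   0.49729437 1.33839644]
[{'point': [196.5, 213.0], 'conf': 0.7}]
wrist tcp [323.59166756 272.27825274] plate up [321.85498289 275.65457895] plate dn [321.74164239 269.18940116] [ 0.61972623 -0.27689354  0.24225033]
[{'point': [319.1, 271.6], 'conf': 0.72}]
```

View pics/g.png

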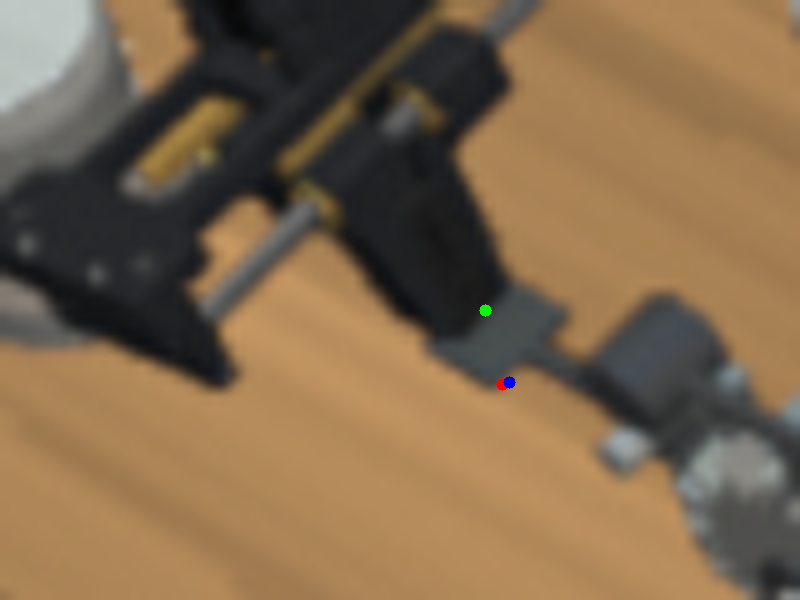

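The plate does not sink straight down. Its pivot lies about 19 mm above it, so it swings about 25 mm towards the wheel, and the fingers slid off its outer edge. I'll back out outwards, go up, and press along the arc.

Request:
jog_arm:
  series: "0 -0.015 0 0 0 0 -1;0 -0.015 0 0 0 0 -1;0 -0.005 0.02 0 0 0 -1;0 0 0.03 0 0 0 -1;0 0 0 0 0 0 -1"

```text
time_s: 7.65
ee_pos: [0.6223, -0.3316, 0.107]
tool_rot: [[0.0, 1.0, 0.004], [0.958, -0.001, 0.288], [0.288, 0.003, -0.958]]
ft_force: [0.0, -0.2, 0.6]
finger_gap: 0.0005
gripper_force: 0.0
```

Request:
jog_arm:
  series: "0 0.02 0.008 0 0 0 -1;0 0.02 0 0 0 0 -1;0 0 -0.008 0 0 0 -1;0 0 -0.008 0 0 0 -1;0 0 0 0 0 0 -1"

```text
time_s: 8.15
ee_pos: [0.6203, -0.2907, 0.0923]
tool_rot: [[0.003, 1.0, -0.004], [0.956, -0.002, 0.294], [0.294, -0.005, -0.956]]
ft_force: [0.8, -0.2, -0.6]
finger_gap: 0.0002
gripper_force: 0.0
```

Request:
jog_arm:
  series: "0 0.002 -0.008 0 0 0 -1;0 0.003 -0.006 0 0 0 -1;0 0.0035 -0.0055 0 0 0 -1;0 0.004 -0.005 0 0 0 -1;0 0.0045 -0.005 0 0 0 -1"

```text
time_s: 8.65
ee_pos: [0.6211, -0.273, 0.0647]
tool_rot: [[0.002, 1.0, -0.002], [0.956, -0.001, 0.292], [0.292, -0.002, -0.956]]
ft_force: [-0.5, 0.3, 0.2]
finger_gap: 0.0004
gripper_force: 0.0
```

Request:
jog_arm:
  series: "0 0.005 -0.004 0 0 0 -1;0 0.003 -0.003 0 0 0 -1;0 0 0 0 0 0 -1"

```text
time_s: 8.95
ee_pos: [0.621, -0.2647, 0.0579]
tool_rot: [[0.001, 1.0, -0.002], [0.956, -0.001, 0.293], [0.293, -0.002, -0.956]]
ft_force: [0.1, -0.1, -0.3]
finger_gap: 0.0005
gripper_force: 0.1
```

Request:
jog_arm:
  series: "0 -0.005 0.01 0 0 0 -1;0 -0.005 0.02 0 0 0 -1;0 0 0.04 0 0 0 -1;0 0 0.045 0 0 0 -1;0 0 0.045 0 0 0 -1"

```text
time_s: 9.45
ee_pos: [0.6207, -0.2758, 0.2211]
tool_rot: [[0.002, 1.0, -0.001], [0.957, -0.002, 0.291], [0.291, -0.001, -0.957]]
ft_force: [0.1, 0.1, -0.5]
finger_gap: 0.0003
gripper_force: 0.0
```

```bash
python3 - <<'E'
from h import *
st=manip.read_state(); w=snap('wrist'); s=snap('scene')
print(st['ee_pos'],manip.tip_of('thumb_plate','scene')[:1],manip.tip_of('thumb_plate','wrist')[:1])
a=cv2.resize(s['pixels'][175:250,150:250],(400,300),interpolation=2);b=cv2.resize(w['pixels'],(400,300))
cv2.imwrite('pics/i.png',cv2.hconcat([a,b])[:,:,::-1])
E
```

```text
[ 0.62068776 -0.27581628  0.22108595] [{'point': [199.8, 208.3], 'conf': 0.63}] [{'point': [317.7, 275.2], 'conf': 0.63}]
```

View pics/i.png

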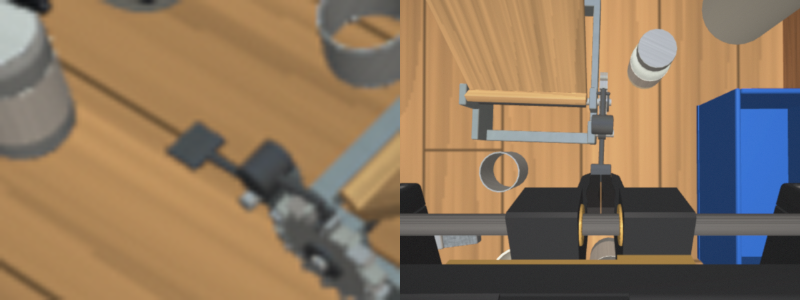

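```bash
ls pics; python3 - <<'E'
from h import *
import glob
S={c:manip.snapshot(c) for c in('scene','top')}
st=manip.read_state(); R=np.array(st['tool_rot']); 
def pr(c,X):
    T,K=P(S[c]); u=K@((np.linalg.inv(T)@[*X,1])[:3]*[1,-1,-1]); return u[:2]/u[2]
def panel(im,c,x,y,polys,w=80,k=5):
    im=cv2.resize(im[y:y+60,x:x+w],None,fx=k,fy=k,interpolation=2).copy()
    for Q,col in polys:
        pts=np.array([(pr(c,X)-[x-.5,y-.5])*k for X in Q]); cv2.polylines(im,[np.int32(pts*16)],True,col,1,shift=4)
    return im
sq=lambda cx,cy,z,a,b:[[cx+i*a,cy+j*b,z] for i,j in((-1,-1),(1,-1),(1,1),(-1,1))]
def tip(p,up): return [np.array(p)+R@[i*.009,j*.0175,-up] for i,j in((-1,-1),(1,-1),(1,1),(-1,1))]
pl=(sq(.62,-.2935,.088,.016,.014),(0,255,0))
L=lambda f:cv2.imread('pics/'+f)
now=S['scene']['pixels'][:,:,::-1]; tp=st['ee_pos']; gp=[.621,-.2953,.0526]
A=panel(now,'scene',150,170,[pl,(tip(tp,0),(0,0,255)),(tip(tp,.03),(0,255,255))])
print(pr('scene',tp))
x,y=[int(v) for v in pr('scene',tp)-[40,35]]
A=panel(now,'scene',x,y,[(tip(tp,0),(0,0,255)),(tip(tp,.03),(0,255,255)),pl])
B=panel(L('scene_0.05.png'),'scene',160,185,[pl]);C=panel(L('top_0.10.png'),'top',390,180,[pl])
g=sorted(glob.glob('pics/scene_6*'))[-1];print(g)
D=panel(L(g.split('/')[1]),'scene',160,185,[(tip(gp,0),(0,0,255)),(tip(gp,.03),(0,255,255)),pl])
cv2.imwrite('pics/j.png',cv2.vconcat([cv2.hconcat([A,B]),cv2.hconcat([C,D])]))
E
```

```text
c1.png
cs.png
ct.png
d.png
e.png
f.png
g.png
i.png
scene_0.05.png
scene_4.70.png
scene_5.35.png
scene_6.90.png
scene_7.00.png
scene_9.55.png
top_0.10.png
top_4.75.png
wrist_3.05.png
wrist_5.30.png
wrist_6.95.png
wrist_7.05.png
wrist_9.50.png
[194.2233735  184.72889722]
pics/scene_6.90.png
```

View pics/j.png

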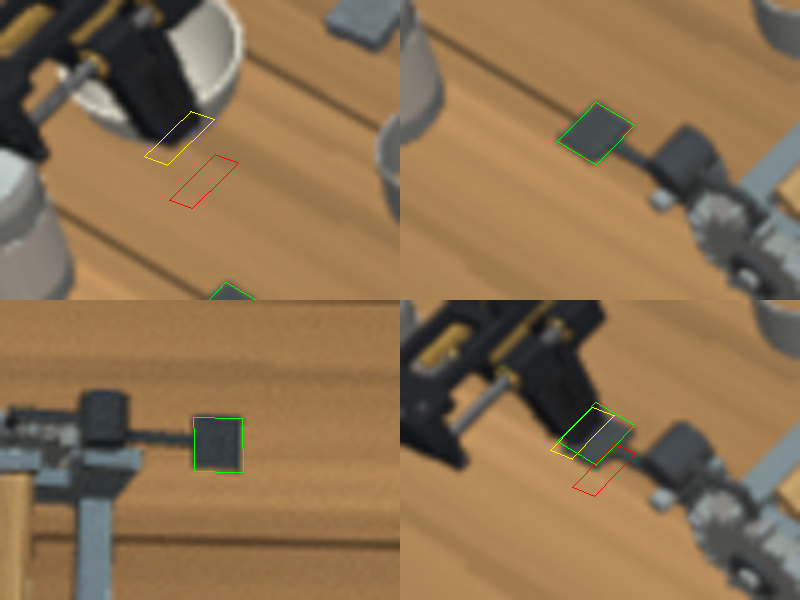

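Panel A shows the visible fingertips about 33 mm short of the reported TCP along the tool axis. Panel D shows them only just resting on the plate, sunk about 5 mm. The plate position is correct (the green outlines fit), so I'll press about 33 mm deeper, watching the force.

Request:
jog_arm:
  series: "0 -0.005 -0.045 0 0 0 -1;0 0 -0.045 0 0 0 -1;0 0 -0.04 0 0 0 -1;0 0 -0.02 0 0 0 -1;0 0 0 0 0 0 -1"

```text
time_s: 10.25
ee_pos: [0.6192, -0.2791, 0.0636]
tool_rot: [[0.004, 1.0, -0.008], [0.955, -0.001, 0.297], [0.297, -0.009, -0.955]]
ft_force: [0.5, 0.8, 0.2]
finger_gap: 0.0002
gripper_force: 0.1
```

Request:
jog_arm:
  series: "0 0 -0.006 0 0 0 -1;0 0 -0.006 0 0 0 -1;0 0.001 -0.006 0 0 0 -1;0 0.002 -0.005 0 0 0 -1;0 0 0 0 0 0 -1"

```text
time_s: 10.75
ee_pos: [0.6208, -0.2768, 0.0446]
tool_rot: [[0.002, 1.0, -0.003], [0.956, -0.001, 0.293], [0.293, -0.003, -0.956]]
ft_force: [0.5, 0.0, 0.0]
finger_gap: 0.0008
gripper_force: 0.0
```

Request:
jog_arm:
  series: "0 0.002 -0.005 0 0 0 -1;0 0.002 -0.004 0 0 0 -1;0 0.003 -0.004 0 0 0 -1;0 0.002 -0.002 0 0 0 -1;0 0 0 0 0 0 -1"

```text
time_s: 11.25
ee_pos: [0.6212, -0.27, 0.0315]
tool_rot: [[0.002, 1.0, 0.0], [0.957, -0.002, 0.289], [0.289, -0.0, -0.957]]
ft_force: [-2.5, -6.6, 5.5]
finger_gap: 0.0003
gripper_force: 3.8
```

```bash
python3 - <<'E'
from h import *
st=manip.read_state(); s=snap('scene');print(st['ee_pos'],st['ft_force'],manip.tip_of('thumb_plate','scene')[:1])
d=np.abs(s['pixels'].astype(int)-cv2.imread('pics/scene_0.05.png')[:,:,::-1]).sum(2)
print('weight-region change',d[205:228,208:228].mean(), 'board region',d[180:225,240:330].mean())
E
```

```text
[ 0.62122403 -0.2700403   0.03146401] [-2.48383666 -6.6106424   5.50216937] [{'point': [205.6, 216.4], 'conf': 0.78}]
weight-region change 51.97391304347826 board region 8.58246913580247
```

Request:
jog_arm:
  series: "0 -0.004 0.005 0 0 0 -1;0 -0.004 0.01 0 0 0 -1;0 -0.002 0.04 0 0 0 -1;0 0 0.05 0 0 0 -1;0 0 0.05 0 0 0 -1"

```text
time_s: 11.85
ee_pos: [0.6208, -0.2781, 0.1874]
tool_rot: [[0.002, 1.0, -0.002], [0.956, -0.001, 0.293], [0.293, -0.002, -0.956]]
ft_force: [1.0, -0.8, -0.6]
finger_gap: 0.0002
gripper_force: 0.0
```

```bash
python3 - <<'E'
from h import *
st=manip.read_state(); w=snap('wrist'); s=snap('scene'); print(st['ee_pos'])
a=cv2.resize(s['pixels'][160:250,150:270],(400,300),interpolation=2);b=cv2.resize(w['pixels'],(400,300))
cv2.imwrite('pics/k.png',cv2.hconcat([a,b])[:,:,::-1])
R=np.eye(4);R[:3,:3]=st['tool_rot'];R[:3,3]=st['ee_pos'];w['world_from_camera']=R@np.array(w['tool_from_camera'])
for n in('thumb_plate','board_edge'):
  q=[manip.tip_of(n,c)[:1] for c in('scene','wrist')]; print(n,q)
  if all(q): print(tri([ray(v,x[0]['point']) for v,x in zip((s,w),q)]))
E
```

```text
[ 0.62075559 -0.27808342  0.18737817]
thumb_plate [[{'point': [200.5, 219.3], 'conf': 0.55}], [{'point': [323.6, 266.7], 'conf': 0.62}]]
(array([ 0.62371362, -0.2868668 ,  0.05941776]), [np.float64(0.002700962999109387), np.float64(0.0027009629991094786)])
board_edge [[{'point': [292.7, 199.0], 'conf': 0.56}], [{'point': [323.1, 260.5], 'conf': 0.26}]]
(array([ 0.5496037 , -0.17401454,  0.15560333]), [np.float64(0.12193218544510329), np.float64(0.12193218544510331)])
```

View pics/k.png

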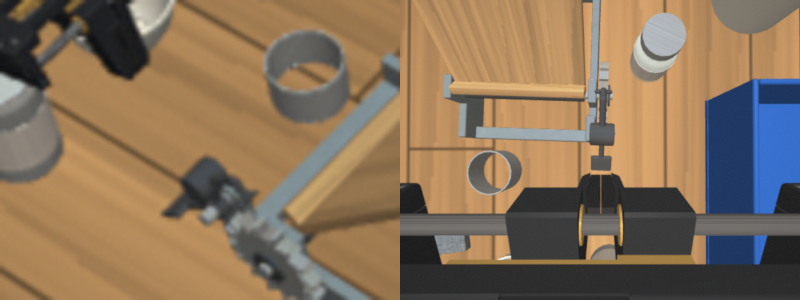

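The pawl is thrown: plate at about z 0.057, weight tipped outward. Next I'll level the tool and move over the board's edge.

Request:
jog_arm:
  series: "0 0 0.045 -0.1 0 0 -1;-0.01 0.02 0.035 -0.1 0 0 -1;-0.025 0.045 0 -0.093 0 0 -1;-0.025 0.045 0 0 0 0 -1;-0.025 0.045 0 0 0 0 -1"

```text
time_s: 12.65
ee_pos: [0.5365, -0.1249, 0.2639]
tool_rot: [[0.001, 1.0, -0.004], [1.0, -0.001, 0.004], [0.004, -0.004, -1.0]]
ft_force: [0.5, -0.0, 1.3]
finger_gap: 0.0001
gripper_force: 0.0
```

Request:
jog_arm:
  series: "-0.02 0.045 0 0 0 0 -1;-0.008 0.02 0 0 0 0 -1;0 0 0 0 0 0 -1"

```text
time_s: 12.95
ee_pos: [0.5091, -0.0599, 0.2647]
tool_rot: [[-0.001, 1.0, -0.003], [1.0, 0.001, 0.004], [0.004, -0.003, -1.0]]
ft_force: [0.4, -0.3, -1.0]
finger_gap: 0.0003
gripper_force: 0.0
```

```bash
python3 - <<'E'
from h import *
st=manip.read_state(); s=snap('scene');t=snap('top');print(st['ee_pos'],st['ft_force'])
def pr(X):
    T,K=P(s); u=K@((np.linalg.inv(T)@[*X,1])[:3]*[1,-1,-1]); return u[:2]/u[2]
q=manip.tip_of('board_edge','scene');print(q[:1],[(a,pr([.505+.022*(.185*np.cos(a)-.012*np.sin(a)),-.174+.185*np.cos(a)-.012*np.sin(a),.06+.185*np.sin(a)+.012*np.cos(a)]).round(1)) for a in(.7,.75,.8,.85,.9)])
im=s['pixels'][:,:,::-1].copy();e=np.array(st['ee_pos'])
im=cv2.resize(im[120:270,200:400],(800,600),interpolation=2)
for z,c in((0,(0,0,255)),(.033,(0,255,255))):
    p=(pr(e+[0,0,z])-[199.5,119.5])*4; cv2.circle(im,tuple(int(v) for v in p),4,c,-1)
cv2.imwrite('pics/l.png',im)
E
```

```text
[ 0.50911959 -0.05988175  0.2646588 ] [ 0.36364897 -0.33529524 -1.01006833]
[{'point': [292.2, 197.4], 'conf': 0.69}] [(0.7, array([296.3, 203.6])), (0.75, array([294.1, 200.8])), (0.8, array([291.8, 198.1])), (0.85, array([289.4, 195.4])), (0.9, array([286.9, 192.7]))]
```

View pics/l.png

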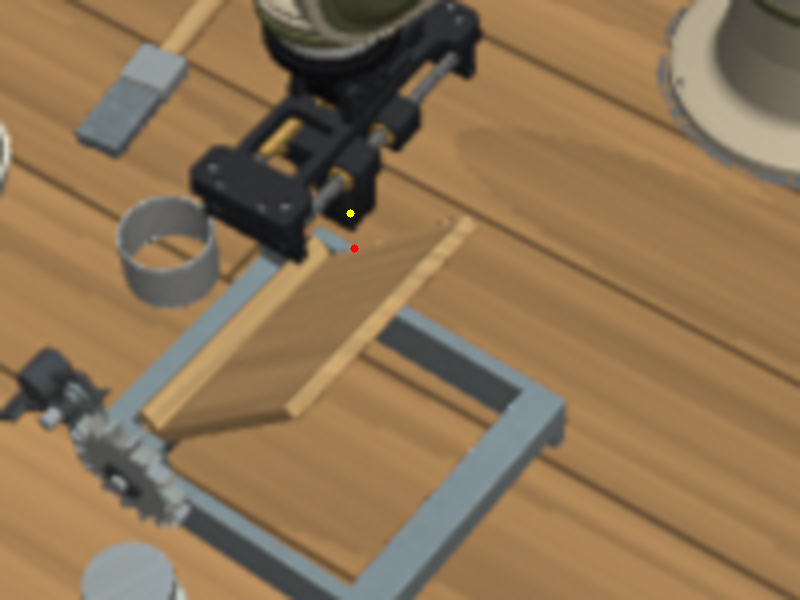

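Both dots fit the scene: the fingertips are near the yellow one, about 30 mm above the reported TCP. The board angle is about 0.80. I'll push it down slowly along the arc.

Request:
jog_arm:
  series: "0 0.002 -0.04 0 0 0 -1;0 0 -0.025 0 0 0 -1;0 0 -0.01 0 0 0 -1;0 0 -0.005 0 0 0 -1;0 0 0 0 0 0 -1"

```text
time_s: 13.6
ee_pos: [0.5106, -0.0608, 0.1853]
tool_rot: [[0.002, 1.0, -0.002], [1.0, -0.002, 0.003], [0.003, -0.002, -1.0]]
ft_force: [-0.1, -0.0, -0.8]
finger_gap: 0.0005
gripper_force: 0.0
```

Request:
jog_arm:
  series: "0 0.003 -0.005 0 0 0 -1;0 0.004 -0.005 0 0 0 -1;0 0.004 -0.005 0 0 0 -1;0 0.004 -0.006 0 0 0 -1;0 0.004 -0.006 0 0 0 -1"

```text
time_s: 14.1
ee_pos: [0.5111, -0.0411, 0.1592]
tool_rot: [[0.001, 1.0, 0.002], [1.0, -0.001, 0.002], [0.002, 0.002, -1.0]]
ft_force: [0.4, -1.3, 5.4]
finger_gap: 0.0005
gripper_force: 2.5
```

```bash
python3 - <<'E'
from h import *
s=snap('scene');st=manip.read_state();print(st['ee_pos'],st['ft_force'],manip.tip_of('board_edge','scene')[:1],manip.tip_of('thumb_plate','scene')[:1])
E
```

```text
[ 0.51073227 -0.04055295  0.15826686] [0.54210123 0.1160966  2.43570628] [{'point': [297.5, 204.4], 'conf': 0.93}] [{'point': [243.9, 192.7], 'conf': 0.66}]
```

Request:
jog_arm:
  series: "0 0.005 -0.006 0 0 0 -1;0 0.005 -0.006 0 0 0 -1;0 0.005 -0.008 0 0 0 -1;0 0.005 -0.008 0 0 0 -1;0 0.0045 -0.008 0 0 0 -1"

```text
time_s: 14.75
ee_pos: [0.5111, -0.0165, 0.1227]
tool_rot: [[0.002, 1.0, 0.001], [1.0, -0.002, 0.003], [0.003, 0.001, -1.0]]
ft_force: [2.4, -1.1, 6.5]
finger_gap: 0.0007
gripper_force: 2.5
```

Request:
jog_arm:
  series: "0 0.0045 -0.008 0 0 0 -1;0 0.0035 -0.008 0 0 0 -1;0 0.0035 -0.008 0 0 0 -1;0 0.003 -0.009 0 0 0 -1;0 0.003 -0.009 0 0 0 -1"

```text
time_s: 15.25
ee_pos: [0.5114, 0.0009, 0.0807]
tool_rot: [[0.002, 1.0, 0.002], [1.0, -0.002, 0.003], [0.003, 0.002, -1.0]]
ft_force: [3.5, -1.8, 4.5]
finger_gap: 0.0006
gripper_force: 2.3
```

Request:
jog_arm:
  series: "0 0.002 -0.009 0 0 0 -1;0 0.002 -0.009 0 0 0 -1;0 0.001 -0.008 0 0 0 -1;0 0 -0.006 0 0 0 -1;0 0 -0.003 0 0 0 -1"

```text
time_s: 15.75
ee_pos: [0.5097, 0.0061, 0.0444]
tool_rot: [[0.002, 1.0, -0.003], [1.0, -0.002, 0.004], [0.004, -0.003, -1.0]]
ft_force: [0.8, 2.7, 3.3]
finger_gap: 0.0004
gripper_force: 1.8
```

```bash
python3 - <<'E'
from h import *
s=snap('scene');st=manip.read_state();print(st['ee_pos'],st['ft_force'],manip.tip_of('board_edge','scene')[:1])
T,K=P(s)
for a in(0,.05,.1,.2):
  u=K@((np.linalg.inv(T)@[.509,-.174+.185*np.cos(a)-.012*np.sin(a),.06+.185*np.sin(a)+.012*np.cos(a),1])[:3]*[1,-1,-1]);print(a,u[:2]/u[2])
E
```

```text
[0.50948056 0.00595939 0.04416719] [-0.59653621  0.81678558 -0.19364143] [{'point': [310.8, 240.8], 'conf': 0.83}]
0 [313.59775086 238.4610945 ]
0.05 [313.27501808 236.4242392 ]
0.1 [312.8062443  234.29643907]
0.2 [311.42801437 229.78802342]
```

Request:
jog_arm:
  series: "0 0 -0.003 0 0 0 -1;0 0 -0.003 0 0 0 -1;0 0 0 0 0 0 -1"

```text
time_s: 16.15
ee_pos: [0.5098, 0.0058, 0.0418]
tool_rot: [[0.001, 1.0, -0.002], [1.0, -0.001, 0.003], [0.003, -0.002, -1.0]]
ft_force: [-15.1, 2.8, 35.1]
finger_gap: 0.0002
gripper_force: 18.0
```

The force has built to 35 N, so the board is on its stop. I'll hold, then retreat.

Request:
jog_arm:
  series: "0 0 0.003 0 0 0 -1;0 0 0.01 0 0 0 -1;0 0 0.04 0 0 0 -1;0 0 0.05 0 0 0 -1;0 0 0.05 0 0 0 -1"

```text
time_s: 16.65
ee_pos: [0.5095, 0.0058, 0.194]
tool_rot: [[0.002, 1.0, -0.003], [1.0, -0.002, 0.004], [0.004, -0.003, -1.0]]
ft_force: [1.2, -0.5, 0.1]
finger_gap: 0.0004
gripper_force: 0.0
```

Request:
jog_arm:
  series: "0 0 0.04 0 0 0 -1;-0.03 0.04 0.02 0 0 0 -1;-0.03 0.04 0 0 0 0 -1;0 0 0 0 0 0 -1;0 0 0 0 0 0 -1"

```text
time_s: 17.15
ee_pos: [0.452, 0.0833, 0.2511]
tool_rot: [[0.0, 1.0, -0.001], [1.0, -0.0, 0.003], [0.003, -0.001, -1.0]]
ft_force: [0.0, -1.3, -0.3]
finger_gap: 0.0005
gripper_force: 0.0
```

```bash
python3 - <<'E'
from h import *
s=snap('scene');t=snap('top');st=manip.read_state();print(st['ee_pos'],st['ft_force'],manip.tip_of('board_edge','scene')[:1],manip.tip_of('thumb_plate','scene')[:1])
cv2.imwrite('pics/m.png',cv2.resize(s['pixels'][130:280,160:360],(800,600),interpolation=2)[:,:,::-1])
E
```

```text
[0.45268107 0.08229681 0.25055274] [0.59216329 0.86104901 0.23518243] [{'point': [311.9, 240.4], 'conf': 0.97}] [{'point': [206.1, 221.9], 'conf': 0.79}]
```

View pics/m.png

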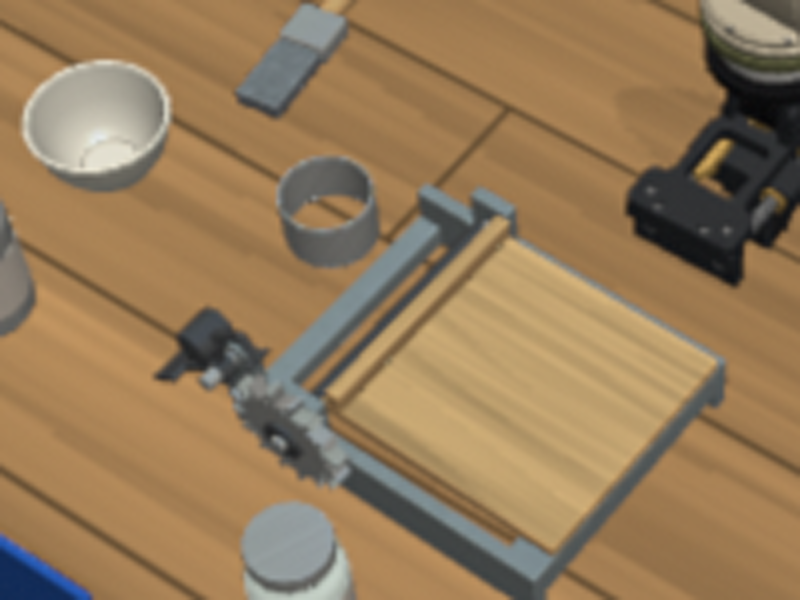

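The board lies flat (free edge around crop 640,460), the pawl is thrown (crop 200,340), the bystanders are in place and the arm is clear.

```bash
python3 -c "
from cell import manip
print(manip.close_job())"
```

```text
the job is handed in; nothing more can be done
None
```

The job is handed in, with no verdict returned: the last picture showed the board flat, the pawl thrown free, the bystanders in view where they were, and the arm clear of the rest.

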